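# Press a clock's backing rivets home, crosswise

### The job

The moss clock lies face down and its backing board is held by four black push rivets whose heads still stand proud; top is the edge with the steel sawtooth hanger, left and right are as you look down on the back with that edge at the top. So that the thin board goes down evenly, press the heads home crosswise with a fingertip, each fully down before you press the next: top left, bottom right, top right, bottom left. Press lightly, do not shift or lift the frame, and leave the things lying around it alone.

Things in the scene. Friction and masses are not known exactly. Their poses are not given: they have to be found in the camera images.
- clock_frame: Small wall clock's dark wooden frame, 210 x 170 mm, 0.9 kg, loose, back up, at any yaw. Origin: centre of its underside, on the bench. Own +x points to the top edge (a short side, with the hanger), +y to the left as seen from above with that edge at the top, +z up. Rails 24 mm high; on them a pale plywood board 186 x 146 x 3 mm, top at z = 27 mm.
- movement_back (a point): Centre of the back of the black clock movement, a box 56 x 56 mm in the middle of the board; in the frame's axes at (0, 0, 43) mm. A battery and a setting wheel on it stand up to z = 51 mm.
- hanger (a point): Middle of the sawtooth hanger (a dark grey steel strip 72 x 18 mm, with teeth) at the top edge of the clock's back; in the frame's axes at (+82, 0, 29) mm.
- head_top_left (a point): Centre of the top of the top left push rivet's head, a black round head 13 mm across, 3 mm thick; in the frame's axes at (+80, +60) mm. It moves with the pin: 41 mm above the bench at joint 0, 32 mm when home, the head then lying on the rivet's fixed black flange (20 mm wide, 2 mm thick) on the board.
- rivet_top_left (a joint): How far the top left rivet's centre pin is pressed down, m: 0 fully proud, 0.009 home against its stop; starts between 0 and 0.002. It slides straight down along the frame's z with steady friction of about 6 N and stays where it is left. The other rivets do not move with it.
- head_bottom_right (a point): Centre of the top of the bottom right push rivet's head, a black round head 13 mm across, 3 mm thick; in the frame's axes at (-80, -60) mm. It moves with the pin: 41 mm above the bench at joint 0, 32 mm when home, the head then lying on the rivet's fixed black flange (20 mm wide, 2 mm thick) on the board.
- rivet_bottom_right (a joint): How far the bottom right rivet's centre pin is pressed down, m: 0 fully proud, 0.009 home against its stop; starts between 0 and 0.002. It slides straight down along the frame's z with steady friction of about 6 N and stays where it is left. The other rivets do not move with it.
- head_top_right (a point): Centre of the top of the top right push rivet's head, a black round head 13 mm across, 3 mm thick; in the frame's axes at (+80, -60) mm. It moves with the pin: 41 mm above the bench at joint 0, 32 mm when home, the head then lying on the rivet's fixed black flange (20 mm wide, 2 mm thick) on the board.
- rivet_top_right (a joint): How far the top right rivet's centre pin is pressed down, m: 0 fully proud, 0.009 home against its stop; starts between 0 and 0.002. It slides straight down along the frame's z with steady friction of about 6 N and stays where it is left. The other rivets do not move with it.
- head_bottom_left (a point): Centre of the top of the bottom left push rivet's head, a black round head 13 mm across, 3 mm thick; in the frame's axes at (-80, +60) mm. It moves with the pin: 41 mm above the bench at joint 0, 32 mm when home, the head then lying on the rivet's fixed black flange (20 mm wide, 2 mm thick) on the board.
- rivet_bottom_left (a joint): How far the bottom left rivet's centre pin is pressed down, m: 0 fully proud, 0.009 home against its stop; starts between 0 and 0.002. It slides straight down along the frame's z with steady friction of about 6 N and stays where it is left. The other rivets do not move with it.
- spare_movement: Loose spare clock movement, black box 56 x 56 x 33 mm with a brass shaft up, right of the work; leave it alone. Origin: centre of its underside.
- spring_clamp: Loose black spring clamp, 58 x 118 x 22 mm, right of the work; leave it alone. Origin: centre of its underside.
- purple_tub: Loose purple lidded tub, 67 mm wide, 50 mm high, left of the work; leave it alone. Origin: centre of its underside.
- moss_ball: Loose cushion of green moss, 52 mm wide, 30 mm high, left of the work; leave it alone. Origin: centre of its underside.

How it is judged:
On the way, in this order (a step that is already met when the one before it is completed fails the run):
1. the top left rivet is pressed home (value of joint rivet_top_left above 0.0075 m), for 0.1 s.
2. the bottom right rivet is pressed home (value of joint rivet_bottom_right above 0.0075 m), for 0.1 s.
3. the top right rivet is pressed home (value of joint rivet_top_right above 0.0075 m), for 0.1 s.
4. the bottom left rivet is pressed home (value of joint rivet_bottom_left above 0.0075 m), for 0.1 s.
At the end, for the whole second after the job is handed in: All four rivets are home (pin pressed at least 7.5 of its 9 mm); the frame lies flat and at rest within 15 mm of where it was (its hanger within 20 mm); the spare movement, spring clamp, tub and moss cushion are within 15 mm of where they were (value of joint each of rivet_top_left, rivet_bottom_right, rivet_top_right, rivet_bottom_left above 0.0075 m and distance of each of clock_frame, spare_movement, spring_clamp, purple_tub, moss_ball from where it was at the start of the episode below 0.015 m and distance of hanger from where it was at the start of the episode below 0.02 m and angle between clock_frame's own z axis and vertical below 0.05 rad and linear speed of clock_frame below 0.01 m/s); the robot touches nothing.
It fails at once if a rivet is pressed (beyond 4.5 mm) before those ahead of it in the order are home ((value of joint rivet_top_left below 0.0075 m and value of joint rivet_bottom_right above 0.0045 m) or (value of joint rivet_bottom_right below 0.0075 m and value of joint rivet_top_right above 0.0045 m) or (value of joint rivet_top_right below 0.0075 m and value of joint rivet_bottom_left above 0.0045 m) or (value of joint rivet_top_left below 0.0075 m and value of joint rivet_top_right above 0.0045 m) or (value of joint rivet_top_left below 0.0075 m and value of joint rivet_bottom_left above 0.0045 m) or (value of joint rivet_bottom_right below 0.0075 m and value of joint rivet_bottom_left above 0.0045 m)).
It fails at once if the clock is pressed harder than 40 N (contact force between the fingers and clock_frame above 40 N).
It fails at once if the clock is pressed with the arm or the gripper's body instead of the fingers (contact force between the arm and clock_frame above 2 N).
It fails at once if the frame is shifted or lifted by more than 15 mm, or turned so that its hanger moves 20 mm (distance of clock_frame from where it was at the start of the episode above 0.015 m or distance of hanger from where it was at the start of the episode above 0.02 m).
It fails at once if a thing beside the work is moved by more than 15 mm (distance of any of spare_movement, spring_clamp, purple_tub, moss_ball from where it was at the start of the episode above 0.015 m).
It also fails if it takes over 53 s, if anything falls off the work surface, if the arm or the gripper's body presses on something with over 40 N, if the wrist force passes 120 N, or if a joint passes its speed limit or range.

### The arm

A 7-joint arm with a two-finger parallel gripper is mounted at the origin on the work surface; the furniture and walls round the work are solid. World frame = base frame: x ahead of the robot, y to its left, z up, the work surface at z = 0. Lengths are in m, angles in rad, forces in N, time in s.
With the tool pointing down it reaches from about 0.4 to 0.85 m from the base axis. Payload 10.4 kg.
Tool frame: the origin (TCP) lies at the very end of the fingers, on their centre line; the grasp point (between the pads) lies 19 mm behind it; x points along the fingers, z is the direction in which the jaws open and shut, and the axes are right-handed (so a half turn about x gives the same grasp; the last joint's range is limited). The gripper opens to 85 mm and grips with 20 to 120 N. Pads are 22 mm wide; open, the fingers measure 114 mm over their backs; the gripper's body (76 mm by 85 mm) begins 54 mm behind the grasp point. The pads swing forward as they close: fully open they stand 13 mm farther back than shut.
Start: joints at [-1.167, 0.332, -0.065, 1.46, 0.022, 1.35, -0.088], TCP at [0.259, 0.569, 0.231] pointing down, gripper open.
Joint ranges: [-2.6, 2.6], [-0.5, 2.12], [-1.47, 1.34], [0.16, 2.42], [-1.27, 4.41], [0.06, 2.06], [-2.6, 2.6]. Speed limits (rad/s): [2.22, 2.22, 2.79, 2.79, 3.14, 3.14, 3.14].

### API

Orientations are given as a unit quaternion [x, y, z, w].
In Python, from workcell import readout, camera, manip gives the robot as it stands.
- The arm moves only by the shell command python3 -m inch 'ROWS' [FORCE]. ROWS is JSON, a list of rows, each a list of 3 entries, a list of its own where there are three numbers: the turn, a rotation vector about the tool's x, y, z in degrees, then the shift along the tool's x, y, z in mm, then the closure, from 0 (fully open) to 1 (shut). In form: [[[wx, wy, wz], [dx, dy, dz], hand], ...]. A call has 1 to 10 rows; each row is the pose to reach, as a shift and turn from the pose measured when the call began, along the tool's axes at that moment; what a row does not reach only later rows make up. A row lasts 1/8 s, in which the tool goes at most 62.5 mm and 10.7 degrees, less where a joint would pass 70% of its speed; a pose out of reach is approached as far as the arm can. A call with a gripper value outside its range is refused whole. The fingers move at their own pace and stop on an object; FORCE is the grip in N (left out, the last holds). Time passes only in rows, so rows that repeat a pose let the fingers close. It gives the time, the measured TCP pose, the force and the opening at its end, in the units of the state.
- readout.get_obs(): the state, without advancing time (a new reading comes with each control period).
- camera(name): name is "scene" or "top"; returns a dict with "pixels" (384x512x3 uint8, red, green, blue), "range_z" (384x512 float32, m along the optical axis (not along the pixel's ray), 0 where there is no reading), "intrinsics" (3x3 intrinsics, pixels), "extrinsics" (4x4, takes a point from world to camera coordinates). Camera axes: x right, y down, z forward; pixel columns grow to the right and rows downward; lengths in m; the calibration is good to about 2 mm. A picture is of the moment at which its call begins.
- manip.hand_in(): hands the job in, once; it reports no verdict.
The state is a dict: "clock": time; "joint_pos": joint angles; "joint_velocities": joint speeds; "tau": joint torques, N m; "position": TCP position; "ee_rot": TCP orientation; "ft_force": force on the tool from outside, world axes, zero at the start; "torque": the same for the moment, N m; "grip_width": opening from 0.0 (shut) to 1.0 (fully open).
Only numpy, scipy, OpenCV 4.12 (cv2) and the standard library are available. Lean on these libraries where they do the work, as an engineer would, in place of code of your own. Each camera call takes 0.05 s, during which the arm holds its last target.

## Working session

There is one attempt and no reset: what is moved stays moved. The work goes in short steps, Python scripts to look and compute and a shell command to move; the robot and the scene stay as the last step left them, time stands still between calls to the robot, and variables do not carry over. Pictures are saved under pics/ and viewed, and the job is handed in when it is done.

```bash
mkdir -p pics; ls; python3 - <<'E'
from workcell import readout, camera, manip
import cv2, numpy as np
o=readout.get_obs(); print(o)
for n in("scene","top"):
    c=camera(n); cv2.imwrite(f"pics/{n}0.png",c["pixels"][:,:,::-1]); np.savez(f"{n}0.npz",**c)
    print(n,c["intrinsics"].tolist(),np.round(c["extrinsics"],4).tolist())
E
```

```text
pics
{'clock': 0.0, 'joint_pos': array([-1.16660225,  0.33285424, -0.06472098,  1.46097041,  0.02159797,
        1.3499172 , -0.08849057]), 'joint_velocities': array([-0.0002482 , -0.00161369, -0.00054251,  0.0005646 ,  0.00149147,
        0.00230204, -0.00060017]), 'tau': array([-3.28972210e-04, -6.25436282e+01,  4.86784370e-02, -3.91596007e+01,
        1.63249369e-02,  9.78259777e-03,  2.19175615e-05]), 'position': array([0.25855226, 0.56857908, 0.23051312]), 'ee_rot': array([-0.38307899,  0.59495936,  0.38248681,  0.59411925]), 'ft_force': array([ 0.52340052, -0.55863609, -0.22864462]), 'torque': array([-0.02975605,  0.02363269,  0.02548104]), 'grip_width': 0.9990027942623629}
scene [[472.68780188874064, 0.0, 256.3578704191611], [0.0, 472.68780188874064, 198.24143373434433], [0.0, 0.0, 1.0]] [[0.6709, -0.7414, -0.0095, -0.3712], [-0.5176, -0.4591, -0.722, 0.342], [0.531, 0.4894, -0.6918, 1.2039], [0.0, 0.0, 0.0, 1.0]]
top [[357.34941020670345, 0.0, 249.2151787728221], [0.0, 357.34941020670345, 192.26721570264712], [0.0, 0.0, 1.0]] [[0.0184, -0.9993, 0.0314, -0.0223], [-0.9945, -0.0215, -0.1026, 0.5289], [0.1032, -0.0293, -0.9942, 1.014], [0.0, 0.0, 0.0, 1.0]]
```

View pics/scene0.png

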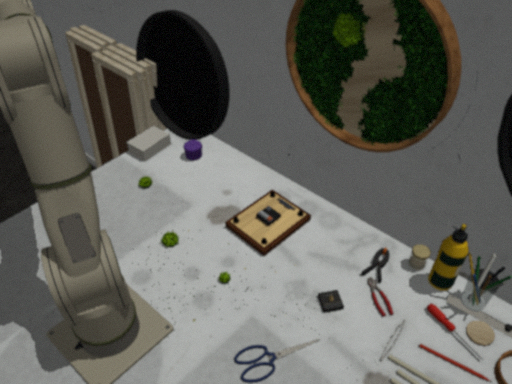

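View pics/top0.png

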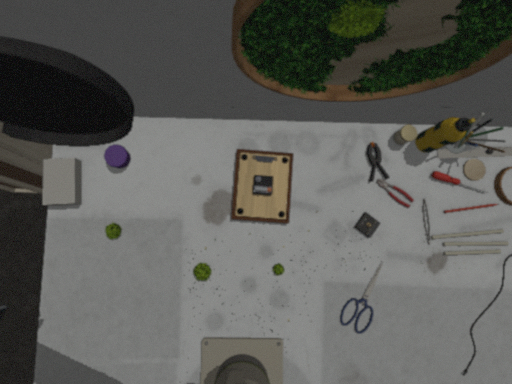

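```bash
python3 - <<'E'
import cv2, numpy as np
a=np.load("top0.npz"); im=a["pixels"][140:230,220:305,::-1]
b=np.load("scene0.npz"); im2=b["pixels"][180:260,215:320,::-1]
z=cv2.resize(im,None,fx=6,fy=6,interpolation=cv2.INTER_CUBIC);cv2.imwrite("pics/topz.png",z)
z=cv2.resize(im2,None,fx=7,fy=7,interpolation=cv2.INTER_CUBIC);cv2.imwrite("pics/scenez.png",z)
E
```

```text
(no output)
```

View pics/topz.png

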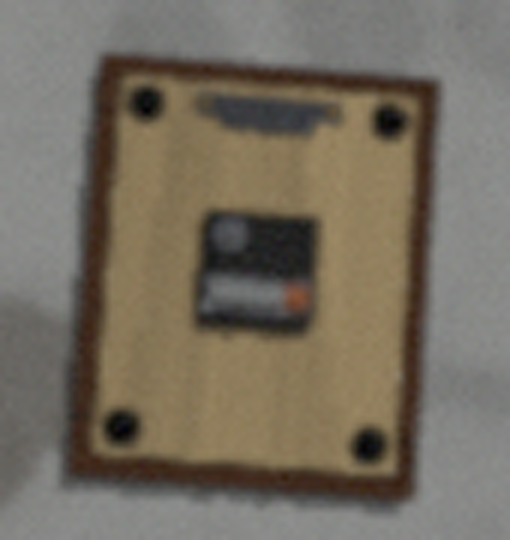

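View pics/scenez.png

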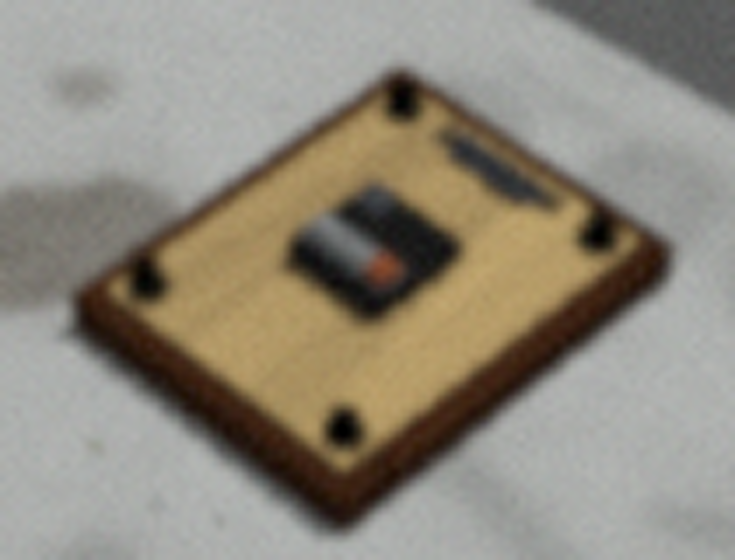

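The top picture shows the frame with its hanger at about (264,158), at the far edge. The heads are at about TL (244,157), TR (285,160), BL (240,211) and BR (281,214). Next I fit the frame pose.

```bash
cat > h.py <<'E'
import cv2, numpy as np
from scipy.optimize import least_squares
from scipy.spatial.transform import Rotation as R
L={'TL':(80,60),'BR':(-80,-60),'TR':(80,-60),'BL':(-80,60)}
G={'top':{'TL':(244.3,157),'TR':(284.8,160.2),'BL':(240.2,211),'BR':(281.3,214)},
   'scene':{'TL':(272.6,194.5),'TR':(300.3,213.3),'BL':(236,220),'BR':(264,241)}}
def cent(c,name,off=(0,0)):
    im=c["pixels"].astype(float).sum(2); out={}
    for k,(u,v) in G[name].items():
        r=5 if name=='top' else 5
        u0,v0=int(round(u)),int(round(v))
        p=im[v0-r:v0+r+1,u0-r:u0+r+1]; 
        w=np.clip(180-p,0,None)   # dark
        yy,xx=np.mgrid[v0-r:v0+r+1,u0-r:u0+r+1]
        out[k]=((w*xx).sum()/w.sum(),(w*yy).sum()/w.sum())
    return out
def proj(c,P):
    q=c["extrinsics"]@np.append(P,1); p=c["intrinsics"]@q[:3]; return p[:2]/p[2]
def fit(cams,z):
    def res(s):
        e=[]
        for c,ct in cams:
            for k,l in L.items():
                a,b=np.array(l)/1e3; C,S=np.cos(s[2]),np.sin(s[2])
                e+=list(proj(c,[s[0]+C*a-S*b,s[1]+S*a+C*b,z])-ct[k])
        return e
    r=least_squares(res,[0.54,-0.02,0]); return r.x,np.array(r.fun).reshape(-1,2)
E
python3 - <<'E'
from h import *
np.set_printoptions(precision=2,suppress=True)
cs={n:np.load(f"{n}0.npz") for n in("top","scene")}
for n,c in cs.items():
    ct=cent(c,n);print(n,{k:np.round(v,1) for k,v in ct.items()})
    for z in(.030,.034,.038): s,f=fit([(c,ct)],z);print(z,np.round(s,4),abs(f).max())
s,f=fit([(cs[n],cent(cs[n],n)) for n in cs],.034);print(s.round(4),f)
c=cs['top'];print(c['range_z'][170:176,250:254],c['range_z'][150:154,222:226])
# depth-based cloud for board/frame
d=c['range_z'];v,u=np.nonzero(d>0);K=c['intrinsics'];zz=d[v,u];E=np.linalg.inv(c['extrinsics'])
P=(np.c_[(u-K[0,2])/K[0,0]*zz,(v-K[1,2])/K[1,1]*zz,zz]@E[:3,:3].T)+E[:3,3]
m=(u>225)&(u<300)&(v>145)&(v<226)&(P[:,2]>.014)
Q=P[m];print(m.sum(),np.median(Q[:,2]))
r=cv2.minAreaRect(Q[:,:2].astype(np.float32));print(r)
E
```

```text
top {'TL': array([243.7, 156.5]), 'TR': array([285.4, 159.8]), 'BL': array([239.6, 211. ]), 'BR': array([281., 214.])}
0.03 [ 0.55 -0.05 -0.06] 0.6232336776025136
0.034 [ 0.55 -0.05 -0.06] 0.536312088040745
0.038 [ 0.55 -0.05 -0.06] 0.4487113677615753
scene {'TL': array([272.1, 193.4]), 'TR': array([300.8, 213.1]), 'BL': array([234.9, 219.6]), 'BR': array([263.9, 242. ])}
0.03 [ 0.55 -0.05 -0.05] 1.0265035561303932
0.034 [ 0.55 -0.05 -0.05] 0.941224759828259
0.038 [ 0.55 -0.05 -0.05] 0.8553473740526272
[ 0.55 -0.05 -0.06] [[ 0.55 -0.18]
 [ 0.4   0.04]
 [-0.35 -0.12]
 [ 0.38 -0.11]
 [-0.1   0.79]
 [-0.59 -1.09]
 [-0.84 -0.09]
 [ 0.52  0.15]]
[[1.05 1.04 1.05 1.05]
 [1.05 0.   1.05 1.05]
 [1.05 1.05 1.05 1.04]
 [1.05 1.05 1.05 1.05]
 [1.05 1.05 1.05 1.05]
 [1.05 1.04 1.05 1.05]] [[1.08 0.   1.08 1.08]
 [1.08 1.08 1.08 1.08]
 [1.08 1.08 1.08 1.08]
 [1.08 1.08 1.08 1.08]]
4076 0.026733499581812814
((0.5507921576499939, -0.050736017525196075), (0.1702141910791397, 0.21045704185962677), 86.80612182617188)
```

```bash
python3 - <<'E'
from h import *
cs={n:np.load(f"{n}0.npz") for n in("top","scene")}
def cent2(c,n,T=110):
    im=cv2.GaussianBlur(c["pixels"].astype(np.float32).sum(2),(0,0),.7);o={}
    for k,(u,v) in G[n].items():
        u0,v0=int(round(u)),int(round(v));r=4
        p=im[v0-r:v0+r+1,u0-r:u0+r+1];w=np.clip(T-p,0,None);yy,xx=np.mgrid[v0-r:v0+r+1,u0-r:u0+r+1]
        o[k]=((w*xx).sum()/w.sum(),(w*yy).sum()/w.sum())
    return o
for T in(90,120,150):
  cc={n:cent2(cs[n],n,T) for n in cs}
  for n in cs: s,f=fit([(cs[n],cc[n])],.035);print(T,n,s.round(4).tolist(),np.abs(f).max().round(2))
  s,f=fit([(cs[n],cc[n]) for n in cs],.035);print(T,'both',s.round(4).tolist(),np.abs(f).max().round(2))
from workcell import readout
M=R.from_quat(readout.get_obs()['ee_rot']).as_matrix();print(M.round(3))
E
```

```text
90 top [0.5499, -0.0489, -0.055] 0.29
90 scene [0.5511, -0.0503, -0.0571] 0.45
90 both [0.5505, -0.0496, -0.0558] 0.56
120 top [0.55, -0.049, -0.0555] 0.33
120 scene [0.5512, -0.0502, -0.0567] 0.46
120 both [0.5506, -0.0496, -0.0559] 0.52
150 top [0.5503, -0.049, -0.0547] 0.26
150 scene [0.5515, -0.0501, -0.0566] 0.46
150 both [0.5509, -0.0495, -0.0554] 0.54
[[-0.    -0.91   0.414]
 [-0.001  0.414  0.91 ]
 [-1.    -0.    -0.001]]
```

```bash
python3 -m inch '[[[0,0,0],[0,-20,-12],1],[[0,0,0],[0,-60,-37],1],[[0,0,0],[0,-100,-62],1],[[0,0,0],[0,-145,-90],1],[[0,0,0],[0,-190,-118],1],[[0,0,0],[0,-235,-146],1],[[0,0,0],[0,-280,-174],1],[[0,0,0],[0,-325,-202],1],[[0,0,0],[0,-370,-230],1],[[0,0,0],[0,-400,-249],1]]' 20
```

```text
clock: 1.35
position: [0.5207, 0.1723, 0.2309]
ee_rot: [-0.382, 0.596, 0.381, 0.595]
ft_force: [0.2, 1.1, -0.5]
grip_width: -0.001
```

```bash
cat > d.py <<'E'
import sys
from h import *
from workcell import readout
o=readout.get_obs();M=R.from_quat(o['ee_rot']).as_matrix()
s=(.5507,-.0498,-.056)
C,S=np.cos(s[2]),np.sin(s[2])
np.set_printoptions(precision=4,suppress=True)
print(o['clock'],o['position'],'F',o['ft_force'],'q',o['joint_pos'],'grip',o['grip_width'],'toolx',M[:,0])
for k,(a,b) in L.items():
    a/=1e3;b/=1e3
    for z in(.031,.1): print(k,z,(M.T@(np.array([s[0]+C*a-S*b,s[1]+S*a+C*b,z])-o['position'])*1e3).round(1),end=' ')
    print()
E
python3 d.py
```

```text
1.35 [0.5207 0.1723 0.2309] F [ 0.1881  1.1053 -0.5319] q [-0.6277  0.1604  0.2511  1.6797 -0.0396  1.3076  0.771 ] grip -0.0012450027830974866 toolx [-0.0004 -0.0017 -1.    ]
TL 0.031 [ 200.2 -172.4 -103.9] TL 0.1 [ 131.2 -172.4 -104. ] 
BR 0.031 [ 200.4  -67.4 -274.1] BR 0.1 [ 131.4  -67.4 -274.2] 
TR 0.031 [ 200.4 -216.3 -215.6] TR 0.1 [ 131.4 -216.3 -215.7] 
BL 0.031 [ 200.2  -23.5 -162.4] BL 0.1 [ 131.2  -23.5 -162.5]
```

```bash
python3 -m inch '[[[0,0,0],[0,-45,-27],1],[[0,0,0],[0,-90,-54],1],[[0,0,0],[10,-135,-81],1],[[0,0,0],[50,-165,-100],1],[[0,0,0],[95,-172.4,-104],1],[[0,0,0],[135,-172.4,-104],1],[[0,0,0],[150,-172.4,-104],1],[[0,0,0],[150,-172.4,-104],1]]'; python3 d.py; python3 - <<'E'
from workcell import camera
import cv2,numpy as np
c=camera("scene");cv2.imwrite("pics/s1.png",cv2.resize(c["pixels"][130:270,180:340,::-1],None,fx=4,fy=4,interpolation=cv2.INTER_CUBIC))
c=camera("top");cv2.imwrite("pics/t1.png",cv2.resize(c["pixels"][120:240,200:330,::-1],None,fx=4,fy=4,interpolation=cv2.INTER_CUBIC))
E
```

```text
clock: 2.35
position: [0.6335, 0.0052, 0.0811]
ee_rot: [-0.382, 0.596, 0.381, 0.594]
ft_force: [-0.3, -0.4, 0.4]
grip_width: -0.003
2.35 [0.6335 0.0052 0.0811] F [-0.2852 -0.3632  0.4408] q [-0.3474  0.4836  0.3462  1.6188 -0.1785  1.0722  1.1881] grip -0.0033057346099583888 toolx [-0.0014 -0.0019 -1.    ]
TL 0.031 [50.1 -0.3  0.7] TL 0.1 [-18.9  -0.2   0.6] 
BR 0.031 [  50.5  104.7 -169.5] BR 0.1 [ -18.5  104.7 -169.7] 
TR 0.031 [  50.3  -44.2 -111. ] TR 0.1 [ -18.7  -44.2 -111.1] 
BL 0.031 [ 50.3 148.6 -57.8] BL 0.1 [-18.7 148.7 -58. ]
```

View pics/s1.png

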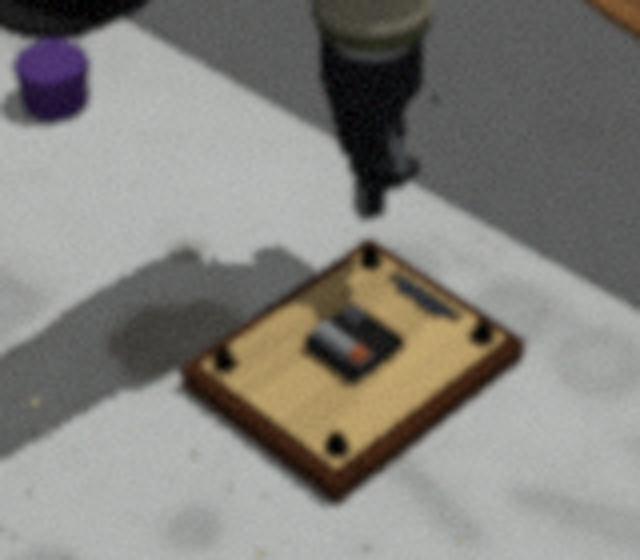

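View pics/t1.png

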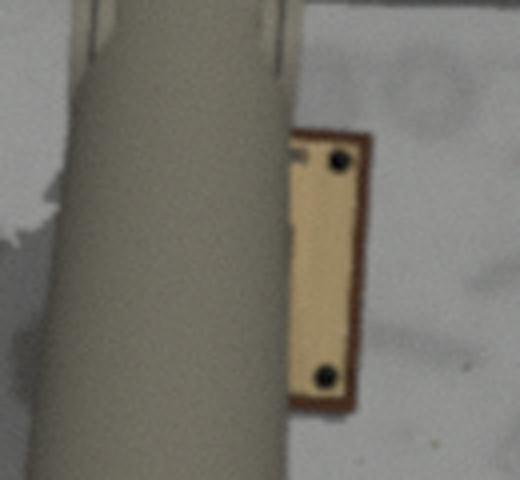

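The scene crop shows the closed fingertip at (370,212), directly above the TL head at (370,257). In the top crop the arm hides the left side. Next I descend slowly.

```bash
python3 -m inch '[[[0,0,0],[18,-0.3,0.7],1],[[0,0,0],[34,-0.3,0.7],1],[[0,0,0],[37,-0.3,0.7],1],[[0,0,0],[39,-0.3,0.7],1],[[0,0,0],[41,-0.3,0.7],1],[[0,0,0],[43,-0.3,0.7],1],[[0,0,0],[44.5,-0.3,0.7],1],[[0,0,0],[46,-0.3,0.7],1],[[0,0,0],[46.5,-0.3,0.7],1],[[0,0,0],[46.5,-0.3,0.7],1]]'; python3 d.py|head -2
```

```text
clock: 3.7
position: [0.6358, 0.006, 0.0372]
ee_rot: [-0.383, 0.595, 0.381, 0.596]
ft_force: [-1.1, 0.3, 4.8]
grip_width: -0.001
3.7 [0.6358 0.006  0.0372] F [-1.1082  0.269   4.8334] q [-0.3367  0.537   0.3322  1.6443 -0.1991  0.9911  1.2014] grip -0.0011652059849776093 toolx [ 0.0028 -0.0012 -1.    ]
TL 0.031 [ 6.2  1.6 -1.1] TL 0.1 [-62.8   1.3  -1.1]
```

```bash
python3 -m inch '[[[0,0,0],[3,1.5,-1],1],[[0,0,0],[4,1.5,-1],1],[[0,0,0],[5,1.5,-1],1],[[0,0,0],[6,1.5,-1],1],[[0,0,0],[6.5,1.5,-1],1],[[0,0,0],[6.5,1.5,-1],1]]'; python3 d.py|head -2
```

```text
clock: 4.45
position: [0.6356, 0.0059, 0.0321]
ee_rot: [-0.383, 0.593, 0.38, 0.597]
ft_force: [1.8, 0.8, 6.4]
grip_width: -0.003
4.45 [0.6356 0.0059 0.0321] F [1.7954 0.8046 6.3559] q [-0.3356  0.5407  0.3303  1.651  -0.2016  0.9772  1.2036] grip -0.002688105046462871 toolx [ 0.0063 -0.0007 -1.    ]
TL 0.031 [ 1.1  1.4 -1. ] TL 0.1 [-67.9   1.   -0.8]
```

```bash
python3 -m inch '[[[0,0,0],[2,0,0],1],[[0,0,0],[3,0,0],1],[[0,0,0],[4,0,0],1],[[0,0,0],[4,0,0],1]]'; python3 d.py|head -2
```

```text
clock: 4.95
position: [0.6361, 0.006, 0.0315]
ee_rot: [-0.383, 0.593, 0.38, 0.598]
ft_force: [-14.6, 0.5, 31.4]
grip_width: -0.003
4.95 [0.6361 0.006  0.0315] F [-14.5671   0.5328  31.4207] q [-0.3345  0.5417  0.3298  1.6509 -0.2033  0.9754  1.2048] grip -0.002682476390363584 toolx [ 0.0073  0.0005 -1.    ]
TL 0.031 [ 0.5  1.8 -1.2] TL 0.1 [-68.5   1.4  -1. ]
```

```bash
python3 -m inch '[[[0,0,0],[-5,0,0],1],[[0,0,0],[-25,0,0],1],[[0,0,0],[-45,0,0],1],[[0,0,0],[-50,0,0],1],[[0,0,0],[-50,0,0],1]]'; python3 d.py; python3 - <<'E'
from workcell import camera
import cv2,numpy as np
c=camera("scene");cv2.imwrite("pics/s2.png",cv2.resize(c["pixels"][130:270,180:340,::-1],None,fx=5,fy=4.28,interpolation=cv2.INTER_CUBIC)); np.savez("s2.npz",**c)
E
```

```text
clock: 5.58
position: [0.6359, 0.006, 0.0819]
ee_rot: [-0.383, 0.593, 0.38, 0.598]
ft_force: [-0.2, 0.0, -0.4]
grip_width: -0.004
5.575 [0.6359 0.006  0.0819] F [-0.246   0.0078 -0.377 ] q [-0.3474  0.481   0.3457  1.6204 -0.1808  1.0636  1.1893] grip -0.004309203678162991 toolx [ 0.008   0.0007 -1.    ]
TL 0.031 [50.9  2.  -1.4] TL 0.1 [-18.1   1.5  -1.1] 
BR 0.031 [  49.5  107.  -171.6] BR 0.1 [ -19.5  106.5 -171.3] 
TR 0.031 [  50.7  -41.9 -113.1] TR 0.1 [ -18.3  -42.4 -112.8] 
BL 0.031 [ 49.6 150.9 -59.9] BL 0.1 [-19.4 150.4 -59.6]
```

View pics/s2.png

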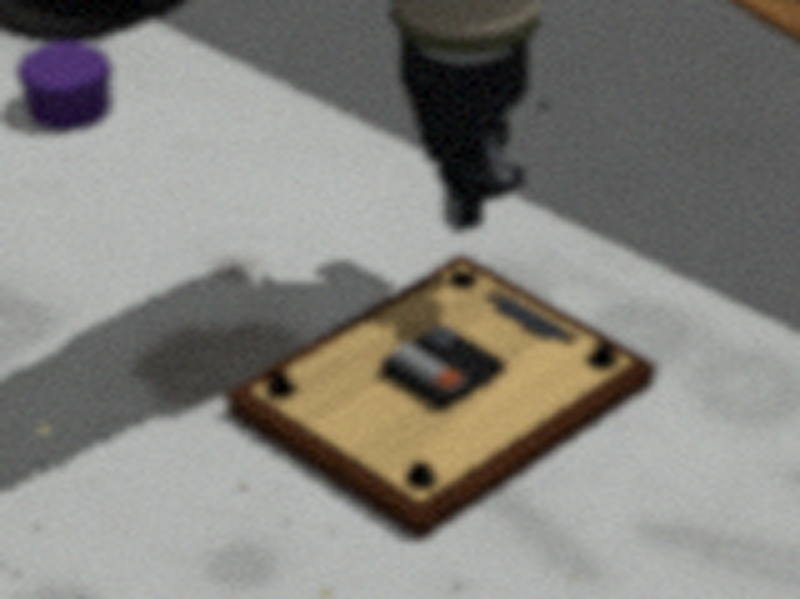

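The TL head at (462,278) now lies flat and low, and the frame is where it was. Next is BR.

```bash
python3 -m inch '[[[0,0.2,0.4],[-1,20,-32],1],[[0,0.2,0.4],[-1,50,-80],1],[[0,0.2,0.4],[-1,80,-128],1],[[0,0.2,0.4],[-1,100,-161],1],[[0,0.2,0.4],[-1,106.6,-171.4],1],[[0,0.2,0.4],[-1,106.6,-171.4],1],[[0,0.2,0.4],[10,106.8,-171.4],1],[[0,0.2,0.4],[25,106.8,-171.4],1],[[0,0.2,0.4],[30,106.8,-171.4],1],[[0,0.2,0.4],[30,106.8,-171.4],1]]'; python3 d.py|head -4
```

```text
clock: 6.88
position: [0.4668, -0.105, 0.0492]
ee_rot: [-0.381, 0.596, 0.382, 0.594]
ft_force: [0.3, -0.4, -0.3]
grip_width: 0.001
6.875 [ 0.4668 -0.105   0.0492] F [ 0.2788 -0.3508 -0.2591] q [-0.2527  0.215   0.4146  2.0514 -0.1096  0.8983  1.3625] grip 0.0007521126430628578 toolx [-0.0024  0.     -1.    ]
TL 0.031 [  17.8 -105.8  170.3] TL 0.1 [ -51.2 -105.6  170.2] 
BR 0.031 [18.2 -0.7  0.1] BR 0.1 [-50.8  -0.6   0. ] 
TR 0.031 [  17.8 -149.6   58.6] TR 0.1 [ -51.2 -149.5   58.5]
```

```bash
python3 -m inch '[[[0,0,0],[5,-0.7,0],1],[[0,0,0],[8,-0.7,0],1],[[0,0,0],[10,-0.7,0],1],[[0,0,0],[12,-0.7,0],1],[[0,0,0],[14,-0.7,0],1],[[0,0,0],[16,-0.7,0],1],[[0,0,0],[17.5,-0.7,0],1],[[0,0,0],[18.5,-0.7,0],1],[[0,0,0],[19,-0.7,0],1],[[0,0,0],[19,-0.7,0],1]]'; python3 d.py|head -3
```

```text
clock: 8.12
position: [0.4677, -0.1053, 0.0316]
ee_rot: [-0.381, 0.596, 0.382, 0.595]
ft_force: [-8.2, 1.3, 21.4]
grip_width: 0.0
8.125 [ 0.4677 -0.1053  0.0316] F [-8.234   1.2957 21.3693] q [-0.2442  0.2478  0.4092  2.0603 -0.1299  0.8596  1.3793] grip 0.0004039170368562794 toolx [-0.002   0.0009 -1.    ]
TL 0.031 [   0.4 -104.8  170.2] TL 0.1 [ -68.6 -104.6  170.2] 
BR 0.031 [0.6 0.2 0. ] BR 0.1 [-68.4   0.4   0. ]
```

BR bottomed out at 21 N with z = 31.6 mm. I lift, then go to TR.

```bash
python3 -m inch '[[[0,0,0],[-5,0,0],1],[[0,0,0],[-25,0,0],1],[[0,0,0],[-48,-10,4],1],[[0,0,0],[-50,-50,19],1],[[0,0,0],[-50,-95,37],1],[[0,0,0],[-50,-130,51],1],[[0,0,0],[-50,-148.5,58.5],1],[[0,0,0],[-50,-148.5,58.5],1],[[0,0,0],[-50,-148.5,58.5],1]]'; python3 d.py; python3 - <<'E'
from workcell import camera
import cv2,numpy as np
c=camera("scene");cv2.imwrite("pics/s3.png",cv2.resize(c["pixels"][130:270,180:340,::-1],None,fx=5,fy=4.28,interpolation=cv2.INTER_CUBIC)); np.savez("s3.npz",**c)
E
```

```text
clock: 9.25
position: [0.6263, -0.1144, 0.0811]
ee_rot: [-0.381, 0.596, 0.382, 0.595]
ft_force: [-0.4, 0.3, 0.5]
grip_width: -0.001
9.25 [ 0.6263 -0.1144  0.0811] F [-0.3594  0.3171  0.4822] q [-0.1984  0.4984  0.4037  1.6107 -0.2151  1.0795  1.4037] grip -0.0012688112921507562 toolx [-0.0028  0.0008 -1.    ]
TL 0.031 [ 50.2  43.  112.3] TL 0.1 [-18.8  43.2 112.3] 
BR 0.031 [ 50.6 148.  -58. ] BR 0.1 [-18.4 148.2 -58. ] 
TR 0.031 [50.1 -0.9  0.6] TR 0.1 [-18.9  -0.7   0.6] 
BL 0.031 [ 50.6 191.9  53.7] BL 0.1 [-18.4 192.1  53.7]
```

View pics/s3.png

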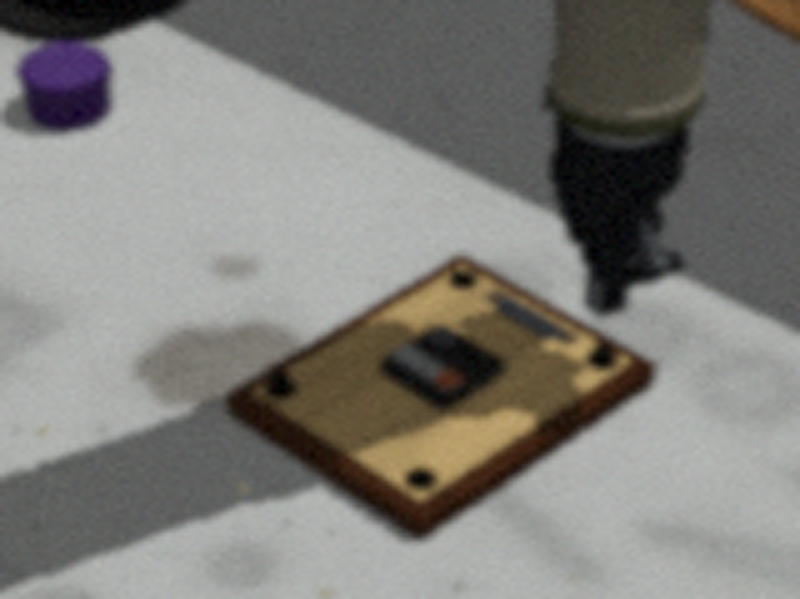

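BR at (420,478) is flat and the frame has not moved. The tip at (607,305) is over TR at (603,355), so I press TR.

```bash
python3 -m inch '[[[0,0,0],[15,-0.9,0.6],1],[[0,0,0],[32,-0.9,0.6],1],[[0,0,0],[37,-0.9,0.6],1],[[0,0,0],[40,-0.9,0.6],1],[[0,0,0],[42,-0.9,0.6],1],[[0,0,0],[44,-0.9,0.6],1],[[0,0,0],[46,-0.9,0.6],1],[[0,0,0],[48,-0.9,0.6],1],[[0,0,0],[49.5,-0.9,0.6],1],[[0,0,0],[50,-0.9,0.6],1]]'; python3 d.py
```

```text
clock: 10.55
position: [0.6272, -0.1142, 0.032]
ee_rot: [-0.381, 0.596, 0.382, 0.595]
ft_force: [-5.5, 0.7, 7.5]
grip_width: -0.001
10.55 [ 0.6272 -0.1142  0.032 ] F [-5.4712  0.7457  7.4907] q [-0.1843  0.558   0.3857  1.6393 -0.241   0.9941  1.4208] grip -0.0010691012224193254 toolx [-0.0024  0.0013 -1.    ]
TL 0.031 [  1.2  43.9 111.7] TL 0.1 [-67.8  44.1 111.7] 
BR 0.031 [  1.4 148.8 -58.6] BR 0.1 [-67.6 149.  -58.6] 
TR 0.031 [ 1.  -0.   0.1] TR 0.1 [-68.    0.2   0.1] 
BL 0.031 [  1.6 192.8  53.1] BL 0.1 [-67.4 193.   53.1]
```

```bash
python3 -m inch '[[[0,0,0],[1,0,0],1],[[0,0,0],[2,0,0],1],[[0,0,0],[2.5,0,0],1],[[0,0,0],[2.5,0,0],1]]'; python3 d.py
```

```text
clock: 11.05
position: [0.6273, -0.1142, 0.0318]
ee_rot: [-0.38, 0.596, 0.382, 0.595]
ft_force: [-10.2, 3.2, 19.4]
grip_width: -0.003
11.05 [ 0.6273 -0.1142  0.0318] F [-10.2272   3.2326  19.3616] q [-0.1836  0.5583  0.3853  1.6394 -0.2421  0.9934  1.4216] grip -0.0030634776868788626 toolx [-0.0019  0.0021 -1.    ]
TL 0.031 [  1.   44.1 111.7] TL 0.1 [-68.   44.3 111.7] 
BR 0.031 [  1.1 149.  -58.6] BR 0.1 [-67.9 149.1 -58.6] 
TR 0.031 [0.8 0.1 0. ] TR 0.1 [-68.2   0.3   0.1] 
BL 0.031 [  1.3 192.9  53. ] BL 0.1 [-67.7 193.1  53.1]
```

TR is home: 19 N and no further travel. I lift and go to BL.

```bash
python3 -m inch '[[[0,0,0],[-5,0,0],1],[[0,0,0],[-25,0,0],1],[[0,0,0],[-48,10,3],1],[[0,0,0],[-50,55,15],1],[[0,0,0],[-50,105,29],1],[[0,0,0],[-50,150,41],1],[[0,0,0],[-50,185,51],1],[[0,0,0],[-50,193,53],1],[[0,0,0],[-50,193,53],1],[[0,0,0],[-50,193,53],1]]'; python3 d.py; python3 - <<'E'
from workcell import camera
import cv2,numpy as np
c=camera("scene");cv2.imwrite("pics/s4.png",cv2.resize(c["pixels"][130:270,180:340,::-1],None,fx=5,fy=4.28,interpolation=cv2.INTER_CUBIC)); np.savez("s4.npz",**c)
E
```

```text
clock: 12.3
position: [0.4752, 0.0136, 0.0828]
ee_rot: [-0.38, 0.596, 0.382, 0.596]
ft_force: [0.2, 0.3, 0.4]
grip_width: 0.001
12.3 [0.4752 0.0136 0.0828] F [0.2318 0.3229 0.4238] q [-0.4679  0.1505  0.3705  2.0325 -0.0681  0.9705  1.0755] grip 0.001007975515259725 toolx [-0.0009  0.0018 -1.    ]
TL 0.031 [  51.6 -147.5   59.2] TL 0.1 [ -17.4 -147.4   59.3] 
BR 0.031 [  51.6  -42.8 -111.2] BR 0.1 [ -17.4  -42.7 -111.1] 
TR 0.031 [  51.4 -191.6  -52.4] TR 0.1 [ -17.6 -191.5  -52.3] 
BL 0.031 [51.8  1.3  0.4] BL 0.1 [-17.2   1.4   0.5]
```

View pics/s4.png

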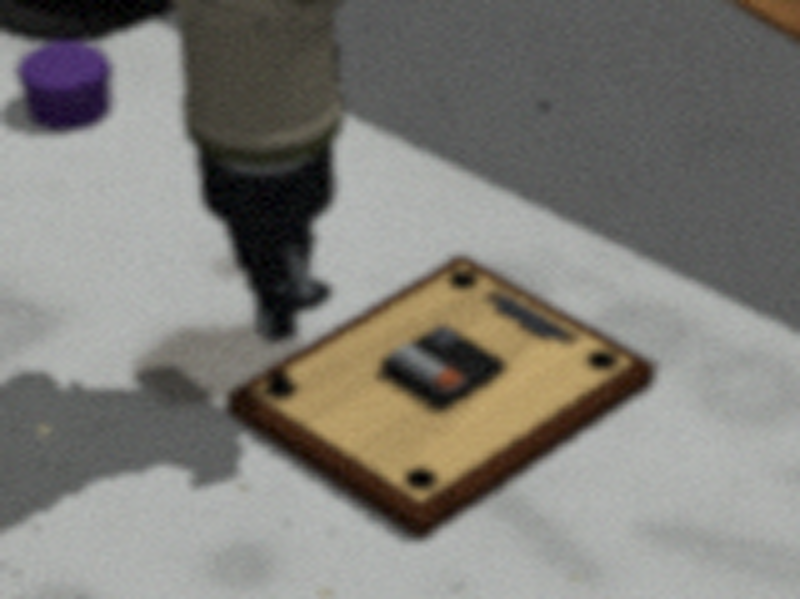

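TR at (602,360) is flat and the frame has not moved. The tip at (277,335) is over BL at (280,384).

```bash
python3 -m inch '[[[0,0,0],[16,1.3,0.4],1],[[0,0,0],[33,1.3,0.4],1],[[0,0,0],[38.5,1.3,0.4],1],[[0,0,0],[41.5,1.3,0.4],1],[[0,0,0],[43.5,1.3,0.4],1],[[0,0,0],[45.5,1.3,0.4],1],[[0,0,0],[47.5,1.3,0.4],1],[[0,0,0],[49.5,1.3,0.4],1],[[0,0,0],[51,1.3,0.4],1],[[0,0,0],[51.5,1.3,0.4],1]]'; python3 d.py
```

```text
clock: 13.6
position: [0.474, 0.0143, 0.0318]
ee_rot: [-0.38, 0.596, 0.382, 0.596]
ft_force: [-6.6, -1.0, 14.6]
grip_width: 0.003
13.6 [0.474  0.0143 0.0318] F [-6.6008 -1.0343 14.6384] q [-0.4542  0.233   0.3609  2.0712 -0.1109  0.8562  1.1083] grip 0.003397226626870004 toolx [-0.0015  0.0019 -1.    ]
TL 0.031 [   0.6 -148.8   59.2] TL 0.1 [ -68.4 -148.7   59.3] 
BR 0.031 [   0.6  -44.2 -111.3] BR 0.1 [ -68.4  -44.1 -111.2] 
TR 0.031 [   0.3 -193.   -52.4] TR 0.1 [ -68.7 -192.8  -52.3] 
BL 0.031 [ 0.8 -0.1  0.3] BL 0.1 [-68.2   0.1   0.4]
```

```bash
python3 -m inch '[[[0,0,0],[1,0,0],1],[[0,0,0],[2,0,0],1],[[0,0,0],[2.5,0,0],1],[[0,0,0],[2.5,0,0],1]]'; python3 -m inch '[[[0,0,0],[-5,0,0],1],[[0,0,0],[-25,0,0],1],[[0,0,0],[-70,0,0],1],[[0,0,0],[-120,20,60],1],[[0,0,0],[-130,60,100],1],[[0,0,0],[-140,80,145],1],[[0,0,0],[-140,80,190],1],[[0,0,0],[-140,80,230],1],[[0,0,0],[-140,80,250],1],[[0,0,0],[-140,80,250],1]]'; python3 d.py|head -1; python3 - <<'E'
from workcell import camera
from h import *
for n in("scene","top"):
    c=camera(n); np.savez(n+"9.npz",**c); cv2.imwrite(f"pics/{n}9.png",c["pixels"][:,:,::-1])
    im=c["pixels"][180:260,215:320] if n=="scene" else c["pixels"][140:230,220:305]
    cv2.imwrite(f"pics/{n}9z.png",cv2.resize(im[:,:,::-1],None,fx=6,fy=6,interpolation=cv2.INTER_CUBIC))
    a=np.load(n+"0.npz")
    def cloud(c):
        d=c['range_z'];v,u=np.mgrid[:384,:512];K=c['intrinsics'];E=np.linalg.inv(c['extrinsics'])
        return np.dstack([(u-K[0,2])/K[0,0]*d,(v-K[1,2])/K[1,1]*d,d])@E[:3,:3].T+E[:3,3]
    A,B=cloud(a),cloud(c)
    for k,(u,v) in G[n].items():
        u,v=int(u),int(v); print(n,k,'head z mm',(A[v-1:v+2,u-1:u+2,2].max()*1e3).round(1),'->',(B[v-1:v+2,u-1:u+2,2].max()*1e3).round(1))
E
```

```text
clock: 14.1
position: [0.4742, 0.0144, 0.0314]
ee_rot: [-0.379, 0.596, 0.382, 0.596]
ft_force: [-14.0, -0.9, 32.7]
grip_width: -0.006
clock: 15.35
position: [0.5069, 0.2756, 0.1719]
ee_rot: [-0.38, 0.595, 0.383, 0.596]
ft_force: [-0.9, 0.5, -0.1]
grip_width: 0.003
15.35 [0.5069 0.2756 0.1719] F [-0.9462  0.4991 -0.0864] q [-0.7397  0.2648  0.1944  1.6815 -0.0581  1.2006  0.6081] grip 0.0031717064547345515 toolx [-0.0019  0.0031 -1.    ]
scene TL head z mm 44.6 -> 34.8
scene TR head z mm 43.0 -> 35.7
scene BL head z mm 40.9 -> 39.1
scene BR head z mm 41.8 -> 36.3
top TL head z mm 41.7 -> 34.1
top TR head z mm 40.7 -> 35.6
top BL head z mm 43.2 -> 34.6
top BR head z mm 42.2 -> 33.7
```

```bash
python3 -c "
import cv2,numpy as np
a=cv2.imread('pics/scene9z.png');b=cv2.imread('pics/scene9.png');
cv2.imwrite('pics/f1.png',a);cv2.imwrite('pics/f2.png',cv2.imread('pics/top9.png'))
d=np.abs(np.load('top9.npz')['pixels'].astype(int)-np.load('top0.npz')['pixels']).sum(2)
cv2.imwrite('pics/diff.png',np.clip(d*2,0,255).astype('uint8'))"
```

```text
(no output)
```

View pics/f1.png

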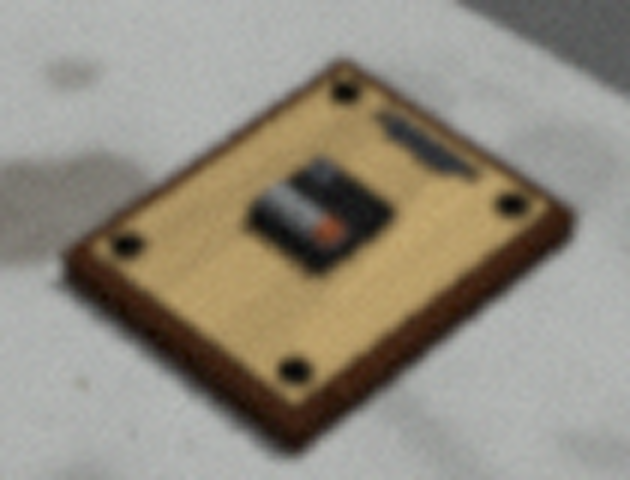

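View pics/f2.png

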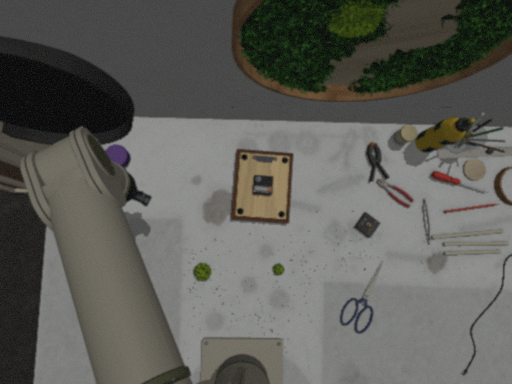

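View pics/diff.png

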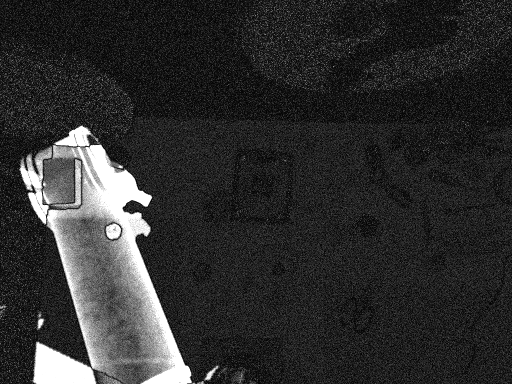

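The crop shows all four heads lying flat: TL (345,92), TR (512,205), BL (128,245), BR (294,371). In the difference image only the arm has changed. I noted one outlier, a scene-camera reading of 39.1 mm for BL. It is a maximum over noisy depth pixels; the top camera says 34.6 mm, and the fingertip stopped at 31.4 mm. I hand in.

```bash
python3 -c "
from workcell import manip
print(manip.hand_in())"
```

```text
the job is handed in; nothing more can be done
None
```

I pressed the four rivets home with the closed fingertips in the order top left, bottom right, top right, bottom left, then lifted clear and handed in. The last reading, just before, was at 15.35 s; the hand-in reports no verdict.

- **Presses:** each head stopped with the fingertip at 31.4–31.8 mm, against a home height of 32 mm. The vertical force readings there were 31, 21, 19 and 33 N. With the sideways part, the top left and bottom left presses came to about 35 N, close to the 40 N limit and not as light as they could have been. Force was read only at the end of each move, so any peak in between was not seen.
- **Last pictures:** all four heads look flat. The before/after difference from the top camera shows no change at the frame, spare movement or clamp. The arm partly hid the tub and blocked the view of one of the green moss pieces at the left. The task names one moss cushion and I saw three such pieces; I did not work out which is the cushion. The arm passed well above the left side.
- **Disagreeing check:** depth readings came out at 34–36 mm for the heads, a few mm above home, because I took the maximum of noisy pixels. The scene camera also gave 39.1 mm for bottom left; I judged that noise, since the top camera gave 34.6 mm and the fingertip stopped at 31.4 mm.

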